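# Weigh a sample vial: cradle it on the balance and shut the draught door

## Robot

A 7-joint arm with a two-finger parallel gripper is mounted at the origin on the work surface. World frame = base frame: x ahead of the robot, y to its left, z up, the work surface at z = 0. Lengths are in m, angles in rad, forces in N, time in s.
With the tool pointing down it reaches from about 0.425 to 0.875 m from the base axis. Payload 9.9 kg.
Tool frame: the origin (TCP) lies on the centre line of the jaws, within the pads' length; the fingertips stand 17 mm ahead of it and the grasp point (between the pads) lies 2 mm behind it; z points along the fingers, y is the line along which they close (so a half turn about z gives the same grasp; the last joint's range is limited). The gripper opens to 85 mm and grips with 20 to 120 N. Pads are 22 mm wide; open, the fingers measure 114 mm over their backs; the gripper's body (76 mm by 85 mm) begins 54 mm behind the grasp point. The pads swing forward as they close: fully open they stand 13 mm farther back than shut.
Start: joints at [1.223, 0.576, 0.025, 1.437, -0.015, 1.129, -0.057], TCP at [0.176, -0.652, 0.248] pointing down, gripper open.
Joint ranges: [-2.76, 2.76], [-0.34, 2.15], [-1.52, 1.57], [0.19, 2.46], [-1.09, 4.23], [0.17, 1.99], [-2.82, 2.82]. Speed limits (rad/s): [2.22, 2.22, 3.01, 3.01, 3.14, 3.14, 3.14].

## Interface

Orientations are given as a unit quaternion [x, y, z, w].
In Python, from station import bot gives the robot as it stands.
- The arm moves only by the shell command python3 -m creep 'ROWS' [OPENING]. ROWS is a JSON object of lists of equal length, an entry for each row: "dp": the shift along the tool's x, y, z scaled (see below), a list of three; "roll": the turn about the tool's z scaled (see below). A call has 1 to 12 rows; each row is the pose to reach, as a shift and turn from the pose commanded when the call began, along the tool's axes at that moment, turning the shorter way round; what a row does not reach only later rows make up. The controller multiplies each number of a shift by 0.75 m and each number of a turn by 360 degrees. A row lasts 1/10 s, in which the tool goes at most 50 mm and 8.59 degrees, less where a joint would pass 70% of its speed; a pose out of reach is approached as far as the arm can. A call with a number of a shift or a turn outside -1 to 1 is refused whole. A call with a gripper value outside its range is refused whole. OPENING is the opening, from 0 (shut) to 1 (fully open), set as the call begins (- or left out, the last holds). The fingers move at their own pace and stop on an object; the grip force is fixed at half the most. Time passes only in rows, so rows that repeat a pose let the fingers close. It gives the time, the measured TCP pose, the force, the opening and the grip force at its end, in the units of the state.
- bot.get_obs(): the state, without advancing time (a new reading comes with each control period).
- bot.camera(name): name is "scene" or "top"; returns the picture (384x512x3 uint8, red, green, blue); there is no depth.
- bot.camera_info(name): a dict with "fx", "fy", "cx", "cy" (pixels), "pose" (4x4, takes a point from camera to world coordinates). Camera axes: x right, y down, z forward; pixel columns grow to the right and rows downward; lengths in m; the calibration is good to about 2 mm. A picture is of the moment at which its call begins. camera_info takes no time and is no camera call.
- bot.finish_job(): hands the job in; it is judged then, once.
The state is a dict: "t": time; "q": joint angles; "joint_vel": joint speeds; "joint_torque": joint torques, N m; "tcp_pos": TCP position; "tool_rot": TCP orientation; "force": force on the tool from outside, world axes, zero at the start; "moment": the same for the moment, N m; "gripper_width": finger opening in m; "grasp_force": force on a finger pad.
Only numpy, scipy, OpenCV 4.12 (cv2) and the standard library are available. Lean on these libraries where they do the work, as an engineer would, in place of code of your own. Each camera call takes 0.05 s, during which the arm holds its last target. There are 200 camera calls.

## Task

Get the orange-capped amber vial ready for weighing: lay it lengthwise in the sloped blue cradle on the balance pan, cap end uphill and foot against the red stop at the low end, setting it down without dropping it. Once it lies there by itself, shut the hinged front door of the draught shield until it snaps fully home on its catch. Leave the blue-capped vial, the bottles, the beaker and the dish stack where they are.

Things in the scene. Friction and masses are not known exactly. Their poses are not given: they have to be found in the camera images.
- vial: The vial to weigh: amber glass, white paper band near its foot, orange screw cap; a closed rigid cylinder 85 mm long, 28 mm in diameter (cap 29 mm, on the last 20 mm), 35 to 70 g. Origin: on its axis at mid-length. x axis: along the vial from foot to cap. At the start it lies level on one of two green rests, the cap pointing roughly away from the robot.
- vial_cap (a point): Centre of the outer end face of the vial's orange cap, 42.5 mm along the vial's x axis from its origin.
- cradle: Blue V rail, 25 mm wide, 60 mm long, fixed over the pan, sloping up 0.30 rad away from the door, red stop plate across its low end. Origin: where the seated vial's origin lies, 120 mm above the bench. x: uphill along the rail; z: square off the rail; y: level, across. Seated, the vial's axes match these. The rail lies below z = -8 mm. Friction holds the vial; it does not slide down by itself.
- cradle_stop (a point): Middle of the upper edge of the red stop's uphill face, which the seated vial's foot touches: in the cradle frame x = -42.5, z = -1 mm. The stop is 26 mm wide, 5 mm thick, 20 mm high. The rail runs uphill from here to x = +18 mm. It stands on a thin stem on the round pan (100 mm across, top 72 mm above the bench), so fingers have room on both sides of the rail.
- balance: Cream balance, housing 280 x 200 x 60 mm, fixed. Origin: on the bench under the pan's centre; x axis from the door to the back of the shield, z up. Open-topped clear draught shield round the pan: side walls at y = +-90 mm, back wall at x = 84 mm, door at x = -80 mm, tops 150 mm above the bench; reach in from above. The housing's flat front (at most 64 mm high) extends to x = -190 mm.
- door (a joint): Opening angle of the draught door in rad: 0 shut and seated on its catch, growing as the free edge swings out towards the robot, at most 1.5. It starts between 0.6 and 1.2, swings at well under 1 N and stays about where it is left. In the last 0.06 rad a spring ball catch at the free edge resists with up to about 6 N, then the door snaps home to 0.
- door_hinge (a point): On the door's upright hinge line (balance x = -80, y = +85 mm: left, seen from the robot), 107 mm above the bench. Clear panel with a blue rim, 164 mm wide, 6 mm thick (mid-plane through the hinge line), 69 to 145 mm above the bench. At angle q it runs from the hinge towards (-sin q, -cos q) in the balance's x, y; its outer face looks to (-cos q, +sin q).
- door_edge (a point): Middle of the door's free edge, 164 mm from the hinge line, 107 mm above the bench. A blue knob 12 mm in diameter stands 12 mm out of the outer face, 152 mm from the hinge line and 126 mm above the bench.
- rest_a: Green plastic rest on which the orange-capped vial lies at the start: base plate 100 x 66 x 6 mm with a V rail 25 mm wide in its middle, fixed to the bench. Origin: centre of its underside; the vial's axis lies along its x axis 45 mm above the bench. Its fixed twin holds the blue-capped vial; which of the two is nearer the balance changes.
- spare_vial: Another vial, same shape and size, colourless with a blue cap, lying on the other green rest, its axis 45 mm above the bench. Leave it. Origin on its axis at mid-length.
- media_bottle: Clear bottle with a black cap, 66 mm in diameter, 140 mm tall, standing. Leave it. Origin: centre of its underside.
- stain_bottle: Small amber bottle with a black cap, 44 mm in diameter, 85 mm tall, standing. Leave it. Origin: centre of its underside.
- beaker: Clear plastic beaker, 70 mm across the rim, 85 mm tall. Leave it. Origin: centre of its underside.
- dishes: Stack of beige Petri dishes, 90 mm in diameter, 59 mm tall, to the right of the balance. Leave it. Origin: centre of its underside.
Not all that is in view belongs to the job. There is more than one size of the vial; the one meant has the size given above.

How it is judged:
On the way, in this order (a step that is already met when the one before it is completed fails the run):
1. the vial lies seated in the cradle, cap uphill, let go and at rest, with the door not yet shut (x of vial in the frame of cradle between -0.004 and 0.005 m and y of vial in the frame of cradle between -0.004 and 0.004 m and z of vial in the frame of cradle between -0.004 and 0.004 m and angle between the x axis of vial and the x axis of cradle, either way round below 0.1 rad and x of vial_cap in the frame of cradle above 0.03 m and contact force between vial and the fingers below 0.1 N and linear speed of vial below 0.02 m/s), for 0.2 s.
2. the draught door is shut on its catch (value of joint door below 0.02 rad), for 0.2 s.
At the end, for the whole second after the job is handed in: The vial lies at rest in the cradle by itself: axis within 0.10 rad of the rail's, cap uphill, centre within 4 mm of its seated place across the rail and in height, along the rail at most 5 mm short of the stop (and no more than 4 mm past it); the door is shut on its catch (joint under 0.02 rad) (all of step 1 and value of joint door below 0.02 rad); the robot touches nothing.
It fails at once if the vial is dropped or thrown: faster than 0.45 m/s while the fingers do not touch it (a free fall of 10 mm) (linear speed of vial above 0.45 m/s and contact force between vial and the fingers below 0.1 N).
It fails at once if the blue-capped vial is moved more than 20 mm, or one of the bottles, the beaker or the dish stack more than 30 mm (distance of spare_vial from where it was at the start of the episode above 0.02 m or distance of any of media_bottle, stain_bottle, beaker, dishes from where it was at the start of the episode above 0.03 m).
It also fails if it takes over 53 s, if anything falls off the work surface, if the arm or the gripper's body presses on something with over 40 N, if the wrist force passes 120 N, or if a joint passes its speed limit or range.

## Working session

There is one attempt and no reset: what is moved stays moved. The work goes in short steps, Python scripts to look and compute and a shell command to move; the robot and the scene stay as the last step left them, time stands still between calls to the robot, and variables do not carry over. Pictures are saved under pics/ and viewed, at most 10 in all, crops included, and the job is handed in when it is done.

```bash
mkdir -p pics; ls; python3 - <<'E'
from station import bot
import cv2,numpy as np
for n in("scene","top"):
    im=bot.camera(n); cv2.imwrite(f"pics/{n}0.png",im[:,:,::-1]); i=bot.camera_info(n)
    print(n,i["fx"],i["cx"],i["cy"],np.round(i["pose"],3).tolist())
o=bot.get_obs(); print(o["t"],o["tcp_pos"],o["tool_rot"],o["force"],o["gripper_width"])
E
```

```text
pics
scene 347.14379865082793 258.2936540517513 193.44881749888737 [[-0.777, 0.467, -0.422, 0.984], [0.629, 0.579, -0.518, 0.628], [0.003, -0.668, -0.744, 0.996], [0.0, 0.0, 0.0, 1.0]]
top 355.77158743614785 256.75875308170095 194.4580166547688 [[-0.019, -0.997, 0.079, 0.427], [-1.0, 0.018, -0.003, 0.006], [0.002, -0.079, -0.997, 1.045], [0.0, 0.0, 0.0, 1.0]]
0.1 [ 0.17590769 -0.6512799   0.24752456] [ 9.91312624e-01  1.31524586e-01 -1.37382033e-04 -7.39141941e-04] [0.10499311 0.16536652 0.09665335] 0.08533593493574346
```

View pics/scene0.png

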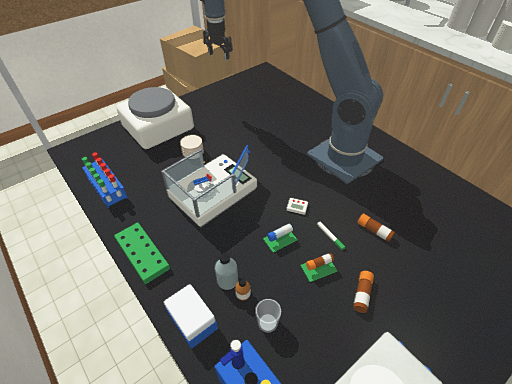

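View pics/top0.png

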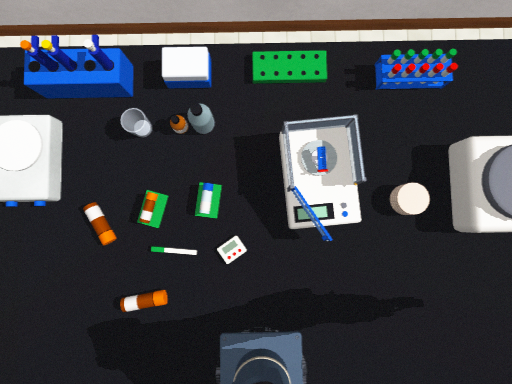

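Candidates for the vial: the top-view amber vials at (149,207) on the green rest, (100,223) lying loose and larger, and (145,300) lying loose and larger. The small amber bottle is at (178,123), and the blue-capped vial at (207,198) is on the twin rest. I choose (149,207), which is (320,262) in the scene view, and check it in a close crop.

```bash
python3 - <<'E'
import cv2,numpy as np
t=cv2.imread("pics/top0.png");s=cv2.imread("pics/scene0.png")
f=lambda im,x,y,w,h,W,H:cv2.resize(im[y:y+h,x:x+w],(W,H),interpolation=cv2.INTER_CUBIC)
a=np.hstack([f(t,120,180,50,50,300,300),f(t,270,110,100,60,500,300)])
b=np.hstack([f(s,295,240,50,50,300,300),f(s,160,140,100,60,500,300)])
cv2.imwrite("pics/crop1.png",np.vstack([a,b]))
E
```

```text
(no output)
```

View pics/crop1.png

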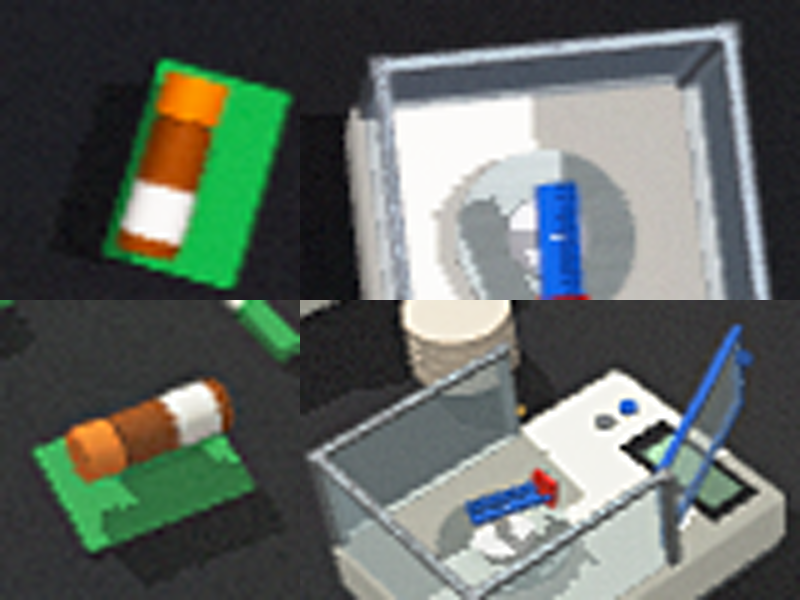

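The crop shows the vial on the green rest, with the cap at top (152,196) and the foot at (145,222). The cradle's blue rail is at about (322,158), with the red stop at (322,171). Next I measure.

```bash
cat > h.py <<'E'
import cv2,numpy as np
from station import bot
info={n:bot.camera_info(n) for n in("scene","top")}
def ray(n,p):
    i=info[n];T=np.array(i["pose"]);d=T[:3,:3]@[(p[0]-i["cx"])/i["fx"],(p[1]-i["cy"])/i["fy"],1]
    return T[:3,3],d/np.linalg.norm(d)
def plane(n,p,z):
    o,d=ray(n,p);return o+d*(z-o[2])/d[2]
def tri(ps,pt):
    (a,u),(b,v)=ray("scene",ps),ray("top",pt)
    s=np.linalg.lstsq(np.c_[u,-v],b-a,rcond=None)[0];P,Q=a+s[0]*u,b+s[1]*v
    return (P+Q)/2,np.linalg.norm(P-Q)
def proj(n,P):
    i=info[n];c=np.linalg.inv(np.array(i["pose"]))@np.r_[P,1];return np.array([i["fx"]*c[0]/c[2]+i["cx"],i["fy"]*c[1]/c[2]+i["cy"]])
def mask(bgr,lo,hi,box):
    x,y,w,h=box;hsv=cv2.cvtColor(bgr,cv2.COLOR_BGR2HSV);m=np.zeros(hsv.shape[:2],np.uint8)
    m[y:y+h,x:x+w]=cv2.inRange(hsv,lo,hi)[y:y+h,x:x+w]
    n,l,st,c=cv2.connectedComponentsWithStats(m);k=1+np.argmax(st[1:,4]);return (l==k).astype(np.uint8),c[k],st[k]
E
python3 - <<'E'
from h import *
np.set_printoptions(precision=4,suppress=True)
t=cv2.imread("pics/top0.png");s=cv2.imread("pics/scene0.png")
def both(name,lo,hi,bt,bs):
    a=mask(t,lo,hi,bt);b=mask(s,lo,hi,bs);P,e=tri(b[1],a[1])
    print(name,a[1],a[2],b[1],b[2],"P",P,"gap",e);return a,b,P
BT=(135,188,32,45);BS=(300,248,36,32)
cap=both("cap",(9,150,190),(20,255,255),BT,BS)
wh=both("band",(0,0,120),(179,70,255),BT,BS)
d=cap[2]-wh[2];print("axis",d/np.linalg.norm(d),np.degrees(np.arctan2(d[1],d[0])),"len",np.linalg.norm(d))
for n,im,b,z in(("top",t,BT,.045),("scene",s,BS,.045)):
    h=cv2.cvtColor(im,cv2.COLOR_BGR2HSV);m=np.zeros(h.shape[:2],np.uint8);x,y,w,hh=b
    q=cv2.inRange(h,(0,0,90),(20,255,255))|cv2.inRange(h,(0,0,120),(179,70,255));m[y:y+hh,x:x+w]=q[y:y+hh,x:x+w]
    c=max(cv2.findContours(m,0,2)[0],key=cv2.contourArea);r=cv2.minAreaRect(c)
    ys,xs=np.nonzero(m);print(n,"vial rect",r,"cen",xs.mean(),ys.mean(),"at z45",plane(n,(xs.mean(),ys.mean()),z))
    box=cv2.boxPoints(r);print([plane(n,p,z)[:2] for p in box])
rail=both("rail",(105,150,60),(125,255,255),(305,140,35,40),(185,165,45,30))
stop=both("stop",(0,150,90),(8,255,255),(305,160,35,20),(185,165,45,30))
stop2=both("stop2",(172,120,80),(179,255,255),(305,160,35,20),(185,165,45,30))
door=mask(t,(105,120,60),(125,255,255),(284,180,52,65));c=max(cv2.findContours(door[0],0,2)[0],key=cv2.contourArea);print("door",cv2.minAreaRect(c),cv2.boxPoints(cv2.minAreaRect(c)).tolist())
r=rail[0][0];ys,xs=np.nonzero(r);print("rail rows",[(y,xs[ys==y].min(),xs[ys==y].max()) for y in np.unique(ys)])
for p in((286.5,122),(357,117)):print("rim corner",plane("top",p,.15))
E
```

```text
cap [151.7463 196.2537] [147 192  11   9  67] [310.7778 262.6667] [307 260   8   6  36] P [0.505  0.297  0.0544] gap 0.0030457390500075628
band [145.7957 214.9892] [140 210  13  11  93] [326.8088 258.1765] [322 253  10  11  68] P [0.4527 0.3152 0.0499] gap 0.004423404285734335
axis [ 0.9413 -0.3277  0.081 ] -19.19383073038202 len 0.05553332205522729
top vial rect ((148.2443389892578, 207.39291381835938), (10.539596557617188, 30.31389045715332), 17.52556800842285) cen 148.08609271523179 207.4437086092715 at z45 [0.4755 0.3088 0.045 ]
[array([0.44 , 0.335]), array([0.5209, 0.3099]), array([0.5114, 0.2815]), array([0.4307, 0.3068])]
scene vial rect ((319.71917724609375, 260.91778564453125), (9.24625015258789, 27.855792999267578), 69.44395446777344) cen 319.56626506024094 260.90763052208837 at z45 [0.4731 0.3075 0.045 ]
[array([0.5099, 0.2803]), array([0.4198, 0.307 ]), array([0.4354, 0.3354]), array([0.5235, 0.3086])]
rail [321.4286 157.6457] [317 147  10  23 175] [200.5862 180.2069] [194 177  16   8  58] P [ 0.5976 -0.1721  0.1038] gap 0.0005700261767447889
stop [322.3158 170.3684] [31
[... 966 characters left out ...]
np.int64(325)), (np.int64(157), np.int64(318), np.int64(325)), (np.int64(158), np.int64(318), np.int64(325)), (np.int64(159), np.int64(318), np.int64(325)), (np.int64(160), np.int64(318), np.int64(325)), (np.int64(161), np.int64(318), np.int64(325)), (np.int64(162), np.int64(318), np.int64(325)), (np.int64(163), np.int64(318), np.int64(325)), (np.int64(164), np.int64(318), np.int64(325)), (np.int64(165), np.int64(318), np.int64(325)), (np.int64(166), np.int64(318), np.int64(325)), (np.int64(167), np.int64(318), np.int64(325)), (np.int64(168), np.int64(318), np.int64(326)), (np.int64(169), np.int64(319), np.int64(319))]
rim corner [ 0.6831 -0.0766  0.15  ]
rim corner [ 0.6929 -0.258   0.15  ]
```

```bash
cat >> h.py <<'E'
def yaw(o):
    q=o["tool_rot"];return 2*np.arctan2(q[1],q[0])
def plan(*wps):
    "wps: x,y,z,yaw_deg (world) -> dp, roll from the present pose"
    o=bot.get_obs();a=yaw(o);p=np.array(o["tcp_pos"])
    R=np.array([[np.cos(a),np.sin(a),0],[np.sin(a),-np.cos(a),0],[0,0,-1]])
    print("at",np.round(p,4),round(np.degrees(a),2),"t",o["t"],"w",round(o["gripper_width"],4))
    for w in wps:
        d=(w[3]-np.degrees(a)+180)%360-180
        print(w,"dp",np.round(R.T@(np.array(w[:3])-p)/.75,4).tolist(),"roll",round(-d/360,4))
E
python3 - <<'E'
from h import *
plan((.45,-.45,.25,0),(.6,-.1,.25,-10),(.466,.311,.2,-17.2))
O=np.array([.606,-.1722,.12]);x=np.array([.9985,.054,0])
for X in(18,-42.5):
    P=O+x*(X*.955+8*.2955)/1e3+np.array([0,0,X*.2955-8*.955])/1e3;print(X,proj("top",P),proj("scene",P))
E
```

```text
at [ 0.1759 -0.6513  0.2475] 15.12 t 0.1 w 0.0853
(0.45, -0.45, 0.25, 0) dp [0.4228, -0.1638, -0.0033] roll 0.042
(0.6, -0.1, 0.25, -10) dp [0.7376, -0.5622, -0.0033] roll 0.0698
(0.466, 0.311, 0.2, -17.2) dp [0.708, -1.1378, 0.0634] roll 0.0898
18 [321.76349444 146.15924777] [193.58520766 181.20808954]
-42.5 [322.41260332 168.78582396] [207.41901369 176.95789351]
```

```bash
python3 -m creep '{"dp":[[0.423,-0.164,-0.003],[0.423,-0.164,-0.003],[0.423,-0.164,-0.003],[0.423,-0.164,-0.003],[0.423,-0.164,-0.003],[0.423,-0.164,-0.003],[0.738,-0.562,-0.003],[0.738,-0.562,-0.003],[0.738,-0.562,-0.003],[0.738,-0.562,-0.003],[0.738,-0.562,-0.003],[0.738,-0.562,-0.003]],"roll":[0.02,0.04,0.06,0.09,0.09,0.09,0.09,0.09,0.09,0.09,0.09,0.09]}' 1
python3 - <<'E'
from h import *
plan((.6,-.1,.25,-17.2),(.466,.311,.2,-17.2))
E
```

```text
t: 1.3
tcp_pos: [0.55, -0.2026, 0.2503]
tool_rot: [0.989, -0.15, -0.0, -0.0]
force: [0.2, 0.0, 0.7]
gripper_width: 0.0853
grasp_force: 0.0
at [ 0.55   -0.2026  0.2503] -17.29 t 1.3 w 0.0853
(0.6, -0.1, 0.25, -17.2) dp [0.0231, -0.1504, 0.0004] roll -0.0003
(0.466, 0.311, 0.2, -17.2) dp [-0.3104, -0.6205, 0.0671] roll -0.0003
```

Roll sign confirmed. I continue to a point above the vial.

```bash
python3 -m creep '{"dp":[[0.02,-0.12,0],[0.02,-0.12,0],[-0.31,-0.62,0.067],[-0.31,-0.62,0.067],[-0.31,-0.62,0.067],[-0.31,-0.62,0.067],[-0.31,-0.62,0.067],[-0.31,-0.62,0.067],[-0.31,-0.62,0.067],[-0.31,-0.62,0.067],[-0.31,-0.62,0.067],[-0.31,-0.62,0.067]],"roll":[0,0,0,0,0,0,0,0,0,0,0,0]}' 1
python3 - <<'E'
from h import *
plan((.466,.311,.12,-17.2),(.466,.311,.05,-17.2))
E
```

```text
t: 2.5
tcp_pos: [0.4618, 0.3162, 0.1991]
tool_rot: [0.989, -0.145, -0.002, -0.001]
force: [-0.2, -1.0, 0.4]
gripper_width: 0.0852
grasp_force: 0.0
at [0.4618 0.3162 0.1991] -16.71 t 2.5 w 0.0852
(0.466, 0.311, 0.12, -17.2) dp [0.0074, 0.005, 0.1055] roll 0.0014
(0.466, 0.311, 0.05, -17.2) dp [0.0074, 0.005, 0.1988] roll 0.0014
```

```bash
python3 -m creep '{"dp":[[0,0,0],[0,0,0],[0,0,0]],"roll":[0,0,0]}'
python3 - <<'E'
from h import *
plan((.466,.311,.12,-17.2),(.466,.311,.05,-17.2))
cv2.imwrite("pics/t1.png",bot.camera("top")[:,:,::-1]);s=cv2.cvtColor(bot.camera("scene"),cv2.COLOR_RGB2BGR)
cv2.imwrite("pics/s1.png",cv2.resize(s[200:320,240:400],(800,600),interpolation=cv2.INTER_CUBIC))
E
```

```text
t: 2.8
tcp_pos: [0.4665, 0.3068, 0.2003]
tool_rot: [0.988, -0.152, 0.0, 0.0]
force: [1.2, 0.6, -0.3]
gripper_width: 0.0853
grasp_force: 0.0
at [0.4665 0.3068 0.2003] -17.44 t 2.8 w 0.0853
(0.466, 0.311, 0.12, -17.2) dp [-0.0023, -0.0051, 0.1071] roll -0.0007
(0.466, 0.311, 0.05, -17.2) dp [-0.0023, -0.0051, 0.2005] roll -0.0007
```

```bash
python3 -m creep '{"dp":[[0,0,0.05],[0,0,0.1],[0,0,0.1],[0,0,0.1],[0,0,0.1],[0,0,0.1]],"roll":[0,0,0,0,0,0]}'
python3 - <<'E'
from h import *
plan((.466,.311,.05,-17.2))
E
```

```text
t: 3.5
tcp_pos: [0.4667, 0.309, 0.127]
tool_rot: [0.989, -0.15, 0.001, -0.001]
force: [-0.1, -0.3, -0.1]
gripper_width: 0.0856
grasp_force: 0.0
at [0.4667 0.309  0.127 ] -17.3 t 3.5 w 0.0856
(0.466, 0.311, 0.05, -17.2) dp [-0.0016, -0.0022, 0.1027] roll -0.0003
```

```bash
python3 -m creep '{"dp":[[-0.001,-0.002,0.05],[-0.001,-0.002,0.09],[-0.001,-0.002,0.102],[-0.001,-0.002,0.102],[-0.001,-0.002,0.102],[-0.001,-0.002,0.102]],"roll":[0,0,0,0,0,0]}' 1
python3 - <<'E'
from h import *
plan((.466,.311,.05,-17.2))
s=cv2.cvtColor(bot.camera("scene"),cv2.COLOR_RGB2BGR)
t=cv2.cvtColor(bot.camera("top"),cv2.COLOR_RGB2BGR)
cv2.imwrite("pics/g1.png",np.hstack([cv2.resize(x,(400,400),interpolation=cv2.INTER_CUBIC) for x in(s[225:295,285:355],t[172:242,115:185])]))
E
```

```text
t: 4.1
tcp_pos: [0.4663, 0.3107, 0.0503]
tool_rot: [0.989, -0.15, 0.001, -0.001]
force: [0.7, -0.3, -0.1]
gripper_width: 0.0854
grasp_force: 0.0
at [0.4663 0.3107 0.0503] -17.29 t 4.1 w 0.0854
(0.466, 0.311, 0.05, -17.2) dp [-0.0005, -0.0002, 0.0004] roll -0.0003
```

View pics/g1.png

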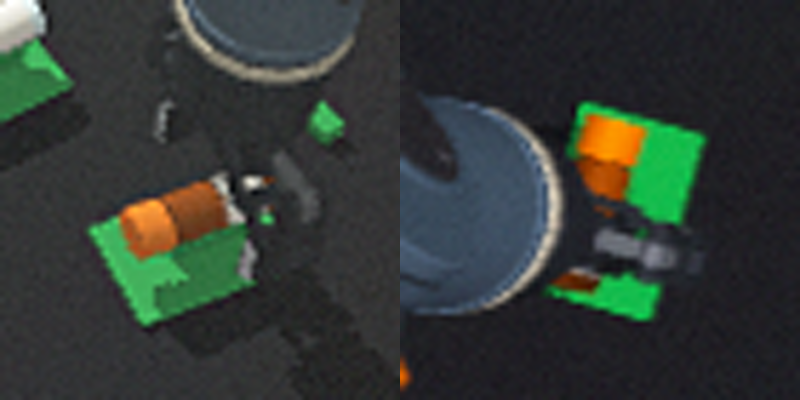

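The open fingers straddle the vial around its white band: left crop about (240,200), right crop about (600,240). The vial is undisturbed, so I close.

```bash
python3 -m creep '{"dp":[[0,0,0],[0,0,0],[0,0,0],[0,0,0],[0,0,0],[0,0,0],[0,0,0],[0,0,0]],"roll":[0,0,0,0,0,0,0,0]}' 0; python3 -m creep '{"dp":[[0,0,-0.02],[0,0,-0.08],[0,0,-0.15],[0,0,-0.22],[0,0,-0.27],[0,0,-0.27],[0,0,-0.27]],"roll":[0,0,0,0,0,0,0]}'
python3 - <<'E'
from h import *
plan((.55,.08,.25,0),(.5965,-.1725,.25,3.1),(.5965,-.1725,.2,3.1))
E
```

```text
t: 5.0
tcp_pos: [0.466, 0.3112, 0.0492]
tool_rot: [0.989, -0.15, 0.001, -0.001]
force: [1.3, 5.7, 5.1]
gripper_width: 0.0259
grasp_force: 59.0
t: 5.7
tcp_pos: [0.4652, 0.3095, 0.2514]
tool_rot: [0.989, -0.151, 0.0, 0.0]
force: [-0.8, -1.0, -1.3]
gripper_width: 0.0261
grasp_force: 59.1
at [0.4652 0.3095 0.2514] -17.32 t 5.7 w 0.0261
(0.55, 0.08, 0.25, 0) dp [0.199, 0.2585, 0.0018] roll -0.0481
(0.5965, -0.1725, 0.25, 3.1) dp [0.3584, 0.5614, 0.0018] roll -0.0567
(0.5965, -0.1725, 0.2, 3.1) dp [0.3584, 0.5614, 0.0685] roll -0.0567
```

```bash
python3 -m creep '{"dp":[[0.02,0.03,0],[0.05,0.08,0],[0.09,0.14,0],[0.13,0.2,0],[0.17,0.26,0],[0.21,0.325,0],[0.25,0.39,0],[0.29,0.45,0],[0.325,0.51,0],[0.345,0.54,0],[0.355,0.555,0],[0.358,0.561,0]],"roll":[-0.005,-0.01,-0.02,-0.03,-0.04,-0.05,-0.057,-0.057,-0.057,-0.057,-0.057,-0.057]}'
python3 -m creep '{"dp":[[0,0,0],[0,0,0],[0,0,0],[0,0,0]],"roll":[0,0,0,0]}'
python3 - <<'E'
from h import *
np.set_printoptions(precision=4,suppress=True)
plan((.5965,-.1725,.2,3.1))
s=cv2.cvtColor(bot.camera("scene"),cv2.COLOR_RGB2BGR)
t=cv2.cvtColor(bot.camera("top"),cv2.COLOR_RGB2BGR)
cv2.imwrite("pics/p1.png",np.hstack([cv2.resize(x,(400,400),interpolation=cv2.INTER_CUBIC) for x in(s[100:220,150:270],t[100:220,250:370])]))
a=mask(t,(9,150,150),(20,255,255),(280,100,90,120))[1:];b=mask(s,(9,150,150),(20,255,255),(150,90,100,120))[1:]
print(a,b,tri(b[0],a[0]))
E
```

```text
t: 6.9
tcp_pos: [0.5953, -0.1756, 0.2482]
tool_rot: [1.0, 0.025, -0.003, 0.0]
force: [0.7, 0.2, -1.0]
gripper_width: 0.0263
grasp_force: 59.1
t: 7.3
tcp_pos: [0.5968, -0.1698, 0.2512]
tool_rot: [1.0, 0.029, -0.0, -0.0]
force: [-0.4, 1.0, -0.6]
gripper_width: 0.026
grasp_force: 59.1
at [ 0.5968 -0.1698  0.2512] 3.35 t 7.3 w 0.026
(0.5965, -0.1725, 0.2, 3.1) dp [-0.0006, 0.0036, 0.0683] roll 0.0007
(array([336., 157.]), array([333, 156,   7,   3,  21], dtype=int32)) (array([185.7885, 153.9231]), array([181, 149,  11,  10,  52], dtype=int32)) (array([ 0.5981, -0.2024,  0.2025]), np.float64(0.04352257107575539))
```

View pics/p1.png

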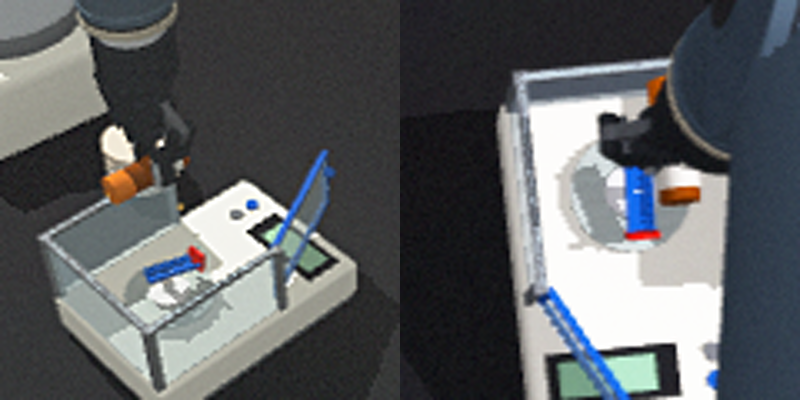

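Both views show the vial held level over the cradle, cap at crop-left (125,185) and foot at crop-right (680,190). I check its offset in the grip along the rail.

```bash
python3 - <<'E'
from h import *
np.set_printoptions(precision=4,suppress=True)
o=bot.get_obs();p=np.array(o["tcp_pos"]);a=yaw(o);u=np.array([np.cos(a),np.sin(a),0])
s=cv2.cvtColor(bot.camera("scene"),cv2.COLOR_RGB2BGR);t=cv2.cvtColor(bot.camera("top"),cv2.COLOR_RGB2BGR)
h=cv2.cvtColor(t,cv2.COLOR_BGR2HSV)[140:175,320:350]
m=cv2.inRange(h,(3,120,40),(20,255,255));ys,xs=np.nonzero(m);print("amber rows",[(y+140,xs[ys==y].min()+320,xs[ys==y].max()+320) for y in np.unique(ys)])
axz=p[2]-.005
ft=ys.max()+140+.5;cx=xs[ys==ys.max()].mean()+320
F=plane("top",(cx,ft),axz-.0);print("foot top view",F,"along",(F-p)@u, "lateral",(F-p)@[-u[1],u[0],0])
# scene: cap+amber silhouette, all orange
hs=cv2.cvtColor(s,cv2.COLOR_BGR2HSV)[130:175,170:215];ms=cv2.inRange(hs,(8,150,80),(20,255,255));ys,xs=np.nonzero(ms);print("scene x",xs.min()+170,xs.max()+170,ys.min()+130,ys.max()+130)
for z in(.246,):
  for L in(52.5,42.5,-32.5):
    print(L,"expected px scene",proj("scene",p+u*L/1e3-[0,0,.005]),"top",proj("top",p+u*L/1e3-[0,0,.005]))
C=mask(s,(9,150,150),(20,255,255),(170,130,50,45))[1];print("cap cen",C,(plane("scene",C,axz)-p)@u)
E
```

```text
amber rows [(np.int64(156), np.int64(332), np.int64(339)), (np.int64(157), np.int64(329), np.int64(339)), (np.int64(158), np.int64(328), np.int64(339)), (np.int64(159), np.int64(328), np.int64(339)), (np.int64(160), np.int64(329), np.int64(338)), (np.int64(161), np.int64(330), np.int64(332))]
foot top view [ 0.5624 -0.1664  0.2464] along -0.03417941389806844 lateral 0.006045726834958806
scene x 180 206 147 162
52.5 expected px scene [182.4067 157.2942] top [330.1188 123.9207]
42.5 expected px scene [185.0147 155.8867] top [330.5235 128.2011]
-32.5 expected px scene [203.9214 145.6824] top [333.5835 160.5693]
cap cen [185.7321 153.7143] 0.03483285768080057
```

```bash
python3 -m creep '{"dp":[[0,0.002,0.03],[0.002,0.003,0.07],[0.002,0.003,0.105],[0.002,0.003,0.12],[0.002,0.003,0.12],[0.002,0.003,0.12],[0.002,0.003,0.12],[0.002,0.003,0.12]],"roll":[0,0,0,0,0,0,0,0]}'
python3 - <<'E'
from h import *
plan((.5989,-.1726,.136,3.1))
E
```

```text
t: 8.3
tcp_pos: [0.5991, -0.1736, 0.1625]
tool_rot: [1.0, 0.028, 0.001, 0.0]
force: [-0.0, 0.6, 0.7]
gripper_width: 0.026
grasp_force: 59.1
at [ 0.5991 -0.1736  0.1625] 3.23 t 8.3 w 0.026
(0.5989, -0.1726, 0.136, 3.1) dp [-0.0001, -0.0014, 0.0353] roll 0.0004
```

```bash
python3 -m creep '{"dp":[[0,-0.001,0.015],[0,-0.001,0.028],[0,-0.001,0.035],[0,-0.001,0.035],[0,-0.001,0.035]],"roll":[0,0,0,0,0]}'; python3 -m creep '{"dp":[[0,0,0.003],[0,0,0.006],[0,0,0.007],[0,0,0.007]],"roll":[0,0,0,0]}'
python3 - <<'E'
from h import *
plan((.5989,-.1726,.122,3.1))
print(bot.get_obs()["moment"])
E
```

```text
t: 8.8
tcp_pos: [0.5983, -0.1727, 0.1347]
tool_rot: [1.0, 0.028, -0.0, -0.0]
force: [-0.3, -0.6, -0.2]
gripper_width: 0.0264
grasp_force: 59.1
t: 9.2
tcp_pos: [0.5986, -0.1728, 0.1302]
tool_rot: [1.0, 0.028, 0.0, 0.0]
force: [-2.2, 0.2, 3.9]
gripper_width: 0.0263
grasp_force: 59.6
at [ 0.5986 -0.1728  0.1302] 3.23 t 9.2 w 0.0263
(0.5989, -0.1726, 0.122, 3.1) dp [0.0004, -0.0003, 0.0109] roll 0.0004
[-0.01617925  0.16004518  0.00988284]
```

Contact came at the predicted height, TCP z about 0.131. I press on in small steps so the vial pivots in the pads.

```bash
python3 -m creep '{"dp":[[0,0,0.002],[0,0,0.004],[0,0,0.004],[0,0,0.004]],"roll":[0,0,0,0]}'; python3 -m creep '{"dp":[[0,0,0.002],[0,0,0.003],[0,0,0.003],[0,0,0.003]],"roll":[0,0,0,0]}'
```

```text
t: 9.6
tcp_pos: [0.5986, -0.1727, 0.1285]
tool_rot: [1.0, 0.028, 0.001, 0.0]
force: [-6.6, 1.9, 17.7]
gripper_width: 0.0261
grasp_force: 61.3
t: 10.0
tcp_pos: [0.5986, -0.1716, 0.1263]
tool_rot: [1.0, 0.029, 0.001, -0.001]
force: [-6.8, 4.2, 18.6]
gripper_width: 0.0262
grasp_force: 62.5
```

```bash
python3 -m creep '{"dp":[[0,0,0.002],[0,0,0.003],[0,0,0.003],[0,0,0.003]],"roll":[0,0,0,0]}'; python3 -m creep '{"dp":[[0,0,0.0015],[0,0,0.002],[0,0,0.002],[0,0,0.002]],"roll":[0,0,0,0]}'
python3 - <<'E'
from h import *
s=cv2.cvtColor(bot.camera("scene"),cv2.COLOR_RGB2BGR)
t=cv2.cvtColor(bot.camera("top"),cv2.COLOR_RGB2BGR)
cv2.imwrite("pics/p2.png",np.hstack([cv2.resize(x,(400,400),interpolation=cv2.INTER_CUBIC) for x in(s[145:205,175:235],t[120:180,290:350])]))
E
```

```text
t: 10.4
tcp_pos: [0.5984, -0.1713, 0.124]
tool_rot: [1.0, 0.029, 0.0, -0.001]
force: [-7.5, 6.3, 19.2]
gripper_width: 0.0262
grasp_force: 64.2
t: 10.8
tcp_pos: [0.5983, -0.1713, 0.1229]
tool_rot: [1.0, 0.029, 0.0, -0.001]
force: [-9.1, 6.0, 23.8]
gripper_width: 0.0265
grasp_force: 65.4
```

View pics/p2.png

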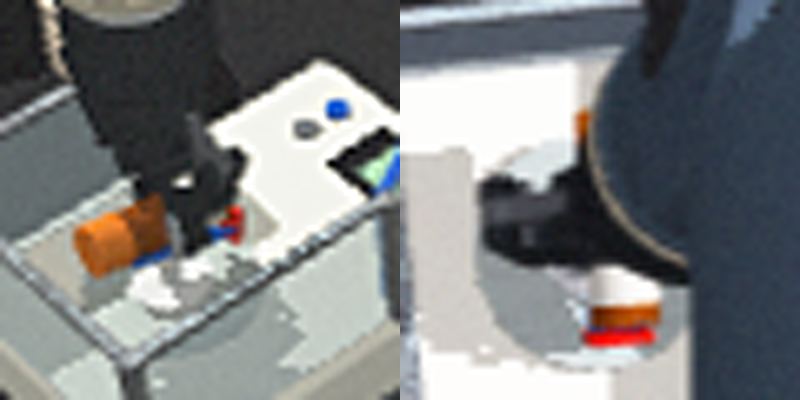

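The vial is tilted onto the rail: the foot is at right crop (625,318), just above the red stop at (620,337), with a thin blue gap of 2–3 mm. I release gently and look.

```bash
python3 -m creep '{"dp":[[0,0,-0.001],[0,0,-0.001],[0,0,-0.001],[0,0,-0.001]],"roll":[0,0,0,0]}' 0.5; python3 -m creep '{"dp":[[0,0,-0.01],[0,0,-0.03],[0,0,-0.06],[0,0,-0.1],[0,0,-0.14],[0,0,-0.17],[0,0,-0.17]],"roll":[0,0,0,0,0,0,0]}'
python3 -m creep '{"dp":[[-0.05,0,0],[-0.1,0,0],[-0.15,0,0],[-0.2,0,0],[-0.25,0,0],[-0.25,0,0],[-0.25,0,0]],"roll":[0,0,0,0,0,0,0]}' 0
python3 - <<'E'
from h import *
np.set_printoptions(precision=4,suppress=True)
plan((.3,-.2,.25,3.1))
s=cv2.cvtColor(bot.camera("scene"),cv2.COLOR_RGB2BGR)
t=cv2.cvtColor(bot.camera("top"),cv2.COLOR_RGB2BGR)
cv2.imwrite("pics/p3.png",np.hstack([cv2.resize(x,(400,400),interpolation=cv2.INTER_CUBIC) for x in(s[145:205,175:235],t[120:180,290:350])]))
cv2.imwrite("pics/t3.png",t);cv2.imwrite("pics/s3.png",s)
a=mask(t,(9,150,150),(20,255,255),(300,120,50,60));b=mask(s,(9,150,150),(20,255,255),(175,150,50,45));print("cap",a[1],b[1],tri(b[1],a[1]))
a=mask(t,(0,0,200),(179,40,255),(317,155,12,17));print("band?",a[1],a[2])
O=np.array([.606,-.1722,.12]);x=np.array([.9985,.054,0])
W=lambda X,Z:O+x*(X*.955-Z*.2955)/1e3+np.array([0,0,X*.2955+Z*.955])/1e3
print("expect cap c",proj("top",W(32,0)),proj("scene",W(32,0)),"foot top",proj("top",W(-42.5,14)),proj("top",W(-42.5,0)))
E
```

```text
t: 11.3
tcp_pos: [0.5983, -0.1728, 0.1211]
tool_rot: [1.0, 0.028, -0.0, -0.0]
force: [-0.2, -0.2, 0.2]
gripper_width: 0.0424
grasp_force: 0.0
t: 12.0
tcp_pos: [0.5999, -0.1733, 0.2529]
tool_rot: [1.0, 0.028, 0.003, 0.001]
force: [-0.1, -0.7, -0.5]
gripper_width: 0.0428
grasp_force: 0.0
t: 12.7
tcp_pos: [0.4108, -0.1834, 0.2491]
tool_rot: [1.0, 0.028, 0.0, -0.0]
force: [0.1, 0.5, 0.3]
gripper_width: 0.0003
grasp_force: 0.0
at [ 0.4108 -0.1834  0.2491] 3.19 t 12.7 w 0.0003
(0.3, -0.2, 0.25, 3.1) dp [-0.1488, 0.0139, -0.0011] roll 0.0002
cap [322.7708 145.2361] [190.9818 180.3091] (array([ 0.6297, -0.1753,  0.1206]), np.float64(0.00593561338306848))
band? [324.3788 162.197 ] [321 158   8   9  66]
expect cap c [322.2255 141.0508] [190.5065 180.3788] foot top [324.117  170.0293] [323.0234 169.2315]
```

View pics/p3.png

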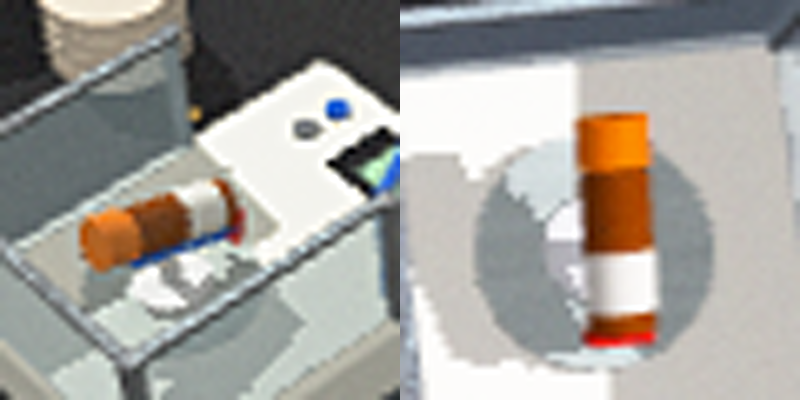

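The vial lies seated: foot at right crop (620,325) up against the red stop at (620,340), cap at (613,140), axis along the rail. Next a numeric check of the seat, then the door measurement.

```bash
cat >> h.py <<'E'
def B(bx,by): # balance mm -> world xy
    c,s=np.cos(.054),np.sin(.054);return .604+(bx*c-by*s)/1e3,-.172+(bx*s+by*c)/1e3
def door(q,r,gap=0):
    d=3+11*abs(np.cos(q))+14.5*abs(np.sin(q))+gap
    return B(-80-r*np.sin(q)-d*np.cos(q),85-r*np.cos(q)+d*np.sin(q))
E
python3 - <<'E'
from h import *
np.set_printoptions(precision=4,suppress=True)
t=cv2.imread("pics/t3.png");s=cv2.imread("pics/s3.png")
O=np.array([.606,-.1722,.12]);x=np.array([.9985,.054,0]);y=np.array([-.054,.9985,0])
W=lambda X,Z,Y=0:O+y*Y/1e3+x*(X*.955-Z*.2955)/1e3+np.array([0,0,X*.2955+Z*.955])/1e3
h=cv2.cvtColor(t,cv2.COLOR_BGR2HSV)[130:175,312:334]
m=cv2.inRange(h,(3,120,40),(20,255,255))|cv2.inRange(h,(3,30,40),(20,255,140));ys,xs=np.nonzero(m)
print("vial rows",ys.min()+130,ys.max()+130,"predicted cap end",[proj("top",W(42.5,z)) for z in(14.5,0)],"foot",proj("top",W(-42.5,14)),[(y0+130,xs[ys==y0].min()+312,xs[ys==y0].max()+312) for y0 in np.unique(ys)[::5]])
hs=cv2.cvtColor(s,cv2.COLOR_BGR2HSV)[150:195,180:220];ms=cv2.inRange(hs,(8,150,150),(20,255,255));ys,xs=np.nonzero(ms);print("scene cap box",xs.min()+180,xs.max()+180,ys.min()+150,ys.max()+150)
print([proj("scene",W(X,Z,Y)) for X in(22.5,42.5) for Y,Z in((0,14.5),(0,-14.5),(14.5,0),(-14.5,0))])
m=mask(t,(105,120,60),(125,255,255),(284,180,52,65));c=max(cv2.findContours(m[0],0,2)[0],key=cv2.contourArea);print("door area",m[2])
b=cv2.boxPoints(cv2.minAreaRect(c));print([plane("top",p,.145)[:2] for p in b]);print("hinge",B(-80,85))
for q in(1.0,1.04,1.08):print(q,proj("top",np.r_[B(-80,85),.145]),proj("top",np.r_[B(-80-164*np.sin(q),85-164*np.cos(q)),.145]))
plan((*door(1.04,90,15),.25,3.1),(*door(1.04,90,15),.117,3.1))
E
```

```text
vial rows 137 170 predicted cap end [array([323.2531, 137.3436]), array([322.1108, 136.9991])] foot [324.117  170.0293] [(np.int64(137), np.int64(318), np.int64(326)), (np.int64(142), np.int64(317), np.int64(327)), (np.int64(147), np.int64(317), np.int64(326)), (np.int64(152), np.int64(317), np.int64(327)), (np.int64(157), np.int64(317), np.int64(325)), (np.int64(170), np.int64(318), np.int64(324))]
scene cap box 187 207 161 185
[array([193.2508, 176.3091]), array([192.3125, 183.0242]), array([195.1904, 181.9206]), array([190.3948, 177.4854]), array([188.412 , 177.7412]), array([187.5308, 184.5086]), array([190.3777, 183.4124]), array([185.5876, 178.9117])]
door area [291 186  31  46 206]
[array([ 0.5098, -0.0815]), array([ 0.52  , -0.0971]), array([ 0.4126, -0.1662]), array([ 0.4026, -0.1507])]
hinge (np.float64(0.5195288420740155), np.float64(-0.09144180067402577))
1.0 [293.7954 185.5274] [333.3553 237.4553]
1.04 [293.7954 185.5274] [331.263  238.9891]
1.08 [293.7954 185.5274] [329.1086 240.4374]
at [ 0.4122 -0.1832  0.249 ] 3.26 t 12.8 w -0.0001
(np.float64(0.4245711143790891), np.float64(-0.1110456721934357), 0.25, 3.1) dp [0.022, -0.0951, -0.0014] roll 0.0004
(np.float64(0.4245711143790891), np.float64(-0.1110456721934357), 0.117, 3.1) dp [0.022, -0.0951, 0.176] roll 0.0004
```

The vial matches its predicted seated outline to within 1 px, and the door is at about 1.08 rad. I go behind its outer face and lower the closed fingers.

```bash
python3 -m creep '{"dp":[[0.022,-0.05,0],[0.022,-0.095,0],[0.022,-0.095,0.03],[0.022,-0.095,0.08],[0.022,-0.095,0.13],[0.022,-0.095,0.165],[0.022,-0.095,0.176],[0.022,-0.095,0.176],[0.022,-0.095,0.176],[0.022,-0.095,0.176]],"roll":[0,0,0,0,0,0,0,0,0,0]}' 0
python3 - <<'E'
from h import *
plan(*[(*np.round(door(q,r),4),.117,3.1) for q,r in((1.04,90),(.9,90),(.75,92),(.6,95),(.45,100),(.3,105),(.2,110),(.1,115),(.06,118),(.03,120),(0,120),(-.03,120))])
E
```

```text
t: 13.8
tcp_pos: [0.4246, -0.1114, 0.1181]
tool_rot: [1.0, 0.028, 0.001, 0.0]
force: [-1.2, -0.1, 0.1]
gripper_width: 0.0004
grasp_force: 0.0
at [ 0.4246 -0.1114  0.1181] 3.24 t 13.8 w 0.0004
(np.float64(0.4329), np.float64(-0.1236), 0.117, 3.1) dp [0.0101, 0.0169, 0.0015] roll 0.0004
(np.float64(0.4381), np.float64(-0.1352), 0.117, 3.1) dp [0.0162, 0.0327, 0.0015] roll 0.0004
(np.float64(0.4445), np.float64(-0.1486), 0.117, 3.1) dp [0.0237, 0.0511, 0.0015] roll 0.0004
(np.float64(0.4529), np.float64(-0.1621), 0.117, 3.1) dp [0.0339, 0.0697, 0.0015] roll 0.0004
(np.float64(0.4632), np.float64(-0.1763), 0.117, 3.1) dp [0.0465, 0.0893, 0.0015] roll 0.0004
(np.float64(0.4767), np.float64(-0.1889), 0.117, 3.1) dp [0.0635, 0.1071, 0.0015] roll 0.0004
(np.float64(0.487), np.float64(-0.1978), 0.117, 3.1) dp [0.0766, 0.1198, 0.0015] roll 0.0004
(np.float64(0.4989), np.float64(-0.2056), 0.117, 3.1) dp [0.0918, 0.131, 0.0015] roll 0.0004
(np.float64(0.504), np.float64(-0.2094), 0.117, 3.1) dp [0.0983, 0.1365, 0.0015] roll 0.0004
(np.float64(0.508), np.float64(-0.2118), 0.117, 3.1) dp [0.1035, 0.14, 0.0015] roll 0.0004
(np.float64(0.512), np.float64(-0.212), 0.117, 3.1) dp [0.1088, 0.1405, 0.0015] roll 0.0004
(np.float64(0.5152), np.float64(-0.2122), 0.117, 3.1) dp [0.113, 0.1411, 0.0015] roll 0.0004
```

```bash
python3 -m creep '{"dp":[[0.005,0.008,0],[0.01,0.017,0],[0.013,0.025,0],[0.016,0.033,0],[0.02,0.042,0],[0.024,0.051,0],[0.029,0.06,0],[0.034,0.07,0],[0.04,0.08,0],[0.047,0.089,0],[0.055,0.098,0],[0.063,0.107,0]],"roll":[0,0,0,0,0,0,0,0,0,0,0,0]}'
python3 - <<'E'
from h import *
plan(*[(*np.round(door(q,r),4),.117,3.1) for q,r in((.2,110),(.1,115),(.06,118),(.03,120),(0,120),(-.03,120))])
E
```

```text
t: 15.0
tcp_pos: [0.4759, -0.189, 0.1172]
tool_rot: [1.0, 0.028, 0.0, -0.0]
force: [0.2, 2.7, 6.4]
gripper_width: 0.0
grasp_force: 0.0
at [ 0.4759 -0.189   0.1172] 3.25 t 15.0 w 0.0
(np.float64(0.487), np.float64(-0.1978), 0.117, 3.1) dp [0.0141, 0.0125, 0.0003] roll 0.0004
(np.float64(0.4989), np.float64(-0.2056), 0.117, 3.1) dp [0.0293, 0.0238, 0.0003] roll 0.0004
(np.float64(0.504), np.float64(-0.2094), 0.117, 3.1) dp [0.0358, 0.0292, 0.0003] roll 0.0004
(np.float64(0.508), np.float64(-0.2118), 0.117, 3.1) dp [0.041, 0.0327, 0.0003] roll 0.0004
(np.float64(0.512), np.float64(-0.212), 0.117, 3.1) dp [0.0463, 0.0333, 0.0003] roll 0.0004
(np.float64(0.5152), np.float64(-0.2122), 0.117, 3.1) dp [0.0505, 0.0338, 0.0003] roll 0.0004
```

The upward force of 6 N is unexpected, so I look before going on.

```bash
python3 - <<'E'
from h import *
s=cv2.cvtColor(bot.camera("scene"),cv2.COLOR_RGB2BGR)
t=cv2.cvtColor(bot.camera("top"),cv2.COLOR_RGB2BGR)
print(bot.get_obs()["force"])
cv2.imwrite("pics/d1.png",np.hstack([cv2.resize(x,(400,400),interpolation=cv2.INTER_CUBIC) for x in(s[110:220,165:275],t[130:250,260:380])]))
E
```

```text
[-0.87342994 -1.76521975  6.80288288]
```

View pics/d1.png

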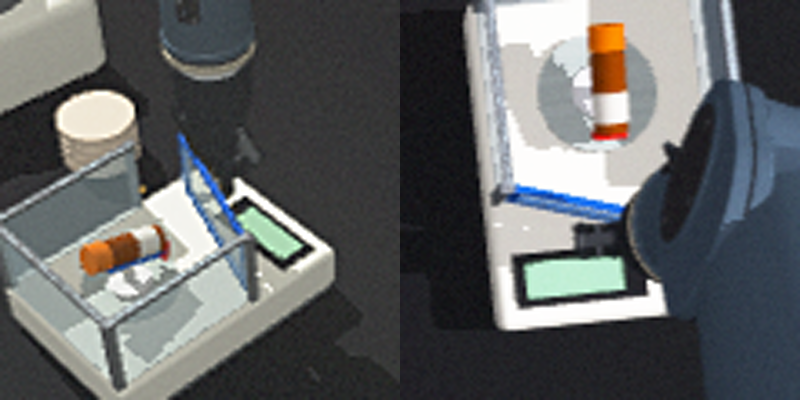

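The door follows and is at about 0.23 rad (top crop, edge from (505,192) to (625,213)). The vial is undisturbed. I continue slowly.

```bash
python3 -m creep '{"dp":[[0.006,0.006,0],[0.012,0.011,0],[0.018,0.016,0],[0.023,0.021,0],[0.027,0.025,0],[0.03,0.027,0],[0.03,0.027,0]],"roll":[0,0,0,0,0,0,0]}'
python3 -m creep '{"dp":[[0.003,0.002,0],[0.006,0.004,0],[0.009,0.005,0],[0.01,0.005,0],[0.01,0.005,0]],"roll":[0,0,0,0,0]}'
python3 - <<'E'
from h import *
plan(*[(*np.round(door(q,r),4),.117,3.1) for q,r in((0,120),(-.03,120))])
t=cv2.cvtColor(bot.camera("top"),cv2.COLOR_RGB2BGR)
m=mask(t,(105,120,60),(125,255,255),(284,175,70,60));v=cv2.findNonZero(m[0]);l=cv2.fitLine(v,2,0,.01,.01).ravel();print(m[2],"q~",np.arctan2(l[1],l[0])+.054)
E
```

```text
t: 15.8
tcp_pos: [0.4987, -0.208, 0.1166]
tool_rot: [1.0, 0.028, -0.0, -0.0]
force: [-0.1, -0.4, -0.4]
gripper_width: -0.0002
grasp_force: 0.0
t: 16.3
tcp_pos: [0.5049, -0.2111, 0.1166]
tool_rot: [1.0, 0.028, -0.002, -0.0]
force: [-5.7, 0.7, 2.3]
gripper_width: 0.0002
grasp_force: 0.0
at [ 0.5049 -0.2111  0.1166] 3.19 t 16.3 w 0.0002
(np.float64(0.512), np.float64(-0.212), 0.117, 3.1) dp [0.0094, 0.0017, -0.0006] roll 0.0003
(np.float64(0.5152), np.float64(-0.2122), 0.117, 3.1) dp [0.0137, 0.0022, -0.0006] roll 0.0003
[292 183  43   7 153] q~ -0.04146694
```

```bash
python3 -m creep '{"dp":[[0.002,0,0],[0.004,0,0],[0.006,0,0],[0.006,0,0]],"roll":[0,0,0,0]}'; python3 -m creep '{"dp":[[0.002,0,0],[0.004,0,0],[0.006,0,0],[0.006,0,0]],"roll":[0,0,0,0]}'
```

```text
t: 16.75
tcp_pos: [0.5106, -0.2108, 0.1167]
tool_rot: [1.0, 0.028, -0.001, -0.0]
force: [-2.6, -1.2, -1.0]
gripper_width: -0.0002
grasp_force: 0.0
t: 17.15
tcp_pos: [0.5108, -0.2108, 0.1162]
tool_rot: [1.0, 0.027, -0.004, -0.001]
force: [-18.0, -2.3, 7.4]
gripper_width: 0.0002
grasp_force: 0.0
```

The fingers advanced past the catch and then met a hard stop at 18 N, about where the shut door should be. I back off straight, lift, and check.

```bash
python3 -m creep '{"dp":[[-0.01,0,0],[-0.03,0,0],[-0.06,0,0],[-0.07,0,-0.03],[-0.07,0,-0.09],[-0.07,0,-0.15],[-0.07,0,-0.2],[-0.07,0,-0.2]],"roll":[0,0,0,0,0,0,0,0]}'
python3 -m creep '{"dp":[[0,0.06,0],[0,0.12,0],[0,0.18,0],[0,0.24,0],[0,0.24,0],[0,0.24,0],[0,0.24,0],[0,0.24,0]],"roll":[0,0,0,0,0,0,0,0]}'
python3 - <<'E'
from h import *
s=cv2.cvtColor(bot.camera("scene"),cv2.COLOR_RGB2BGR)
t=cv2.cvtColor(bot.camera("top"),cv2.COLOR_RGB2BGR)
for q in(0,.05):print(q,[proj(n,np.r_[B(-80-164*np.sin(q),85-164*np.cos(q)),.145]) for n in("top","scene")])
for y in range(292,364,8):
    c=cv2.cvtColor(t,cv2.COLOR_BGR2HSV)[175:200,y];r=[k+175 for k in range(25) if 105<=c[k,0]<=125 and c[k,1]>120];print(y,r[:1],r[-1:],end=" ")
print(bot.get_obs()["force"],bot.get_obs()["joint_vel"].round(3) if hasattr(bot.get_obs()["joint_vel"],"round") else "")
cv2.imwrite("pics/d2.png",np.hstack([cv2.resize(x,(400,400),interpolation=cv2.INTER_CUBIC) for x in(s[130:210,175:255],t[120:210,280:370])]))
E
```

```text
t: 17.95
tcp_pos: [0.4662, -0.2143, 0.2723]
tool_rot: [1.0, 0.028, 0.005, 0.002]
force: [-0.4, -0.1, 0.3]
gripper_width: -0.0001
grasp_force: 0.0
t: 18.75
tcp_pos: [0.474, -0.3917, 0.267]
tool_rot: [1.0, 0.029, 0.0, -0.0]
force: [0.4, 0.5, 0.5]
gripper_width: -0.0
grasp_force: 0.0
0 [array([357.98790586, 180.88480871]), array([202.95680929, 151.43977206])]
0.05 [array([358.21365627, 184.08403341]), array([204.78882785, 150.48754387])]
292 [189] [189] 300 [185] [188] 308 [184] [188] 316 [183] [187] 324 [182] [186] 332 [181] [185] 340 [181] [184] 348 [180] [184] 356 [179] [181] [-0.05042338  0.18708445  0.61099702] [ 0.004  0.001  0.005 -0.005  0.    -0.     0.003]
```

View pics/d2.png

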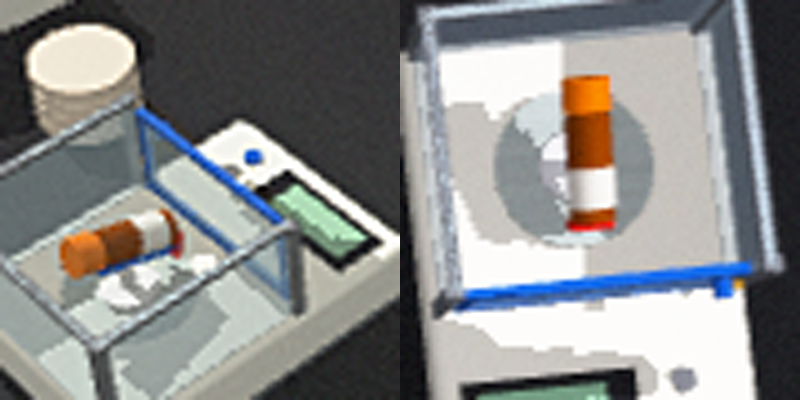

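The door is flush between the posts (right crop, (450,300) to (750,270)), parallel to the back wall, and the vial is still seated at (590,150). I hand in.

```bash
python3 -c "
from station import bot
print(bot.finish_job())"
```

```text
the job is handed in; nothing more can be done
None
```

I laid the orange-capped vial in the cradle, cap uphill and foot against the red stop, then shut the door past its catch and handed the job in; the final pictures show both in place, but no verdict was returned.

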